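# Tip the yellow donor-card box out of the packed rack

## Robot

A 7-joint arm with a two-finger parallel gripper is mounted at the origin on the work surface. World frame = base frame: x ahead of the robot, y to its left, z up, the work surface at z = 0. Lengths are in m, angles in rad, forces in N, time in s.
With the tool pointing down it reaches from about 0.4 to 0.875 m from the base axis. Payload 6.5 kg.
Tool frame: the origin (TCP) lies midway between the tips of the shut fingers; the grasp point (between the pads) lies 19 mm behind it; z points along the fingers, y is the line along which they close (so a half turn about z gives the same grasp; the last joint's range is limited). The gripper opens to 88 mm and grips with 3 to 60 N. Pads are 18 mm wide; open, the fingers measure 123 mm over their backs; the gripper's body (75 mm by 187 mm) begins 45 mm behind the grasp point.
Start: joints at [-1.358, 0.536, -0.004, 1.538, 0.003, 1.067, -0.071], TCP at [0.179, 0.625, 0.203] pointing down, gripper open.
Joint ranges: [-2.7, 2.7], [-0.37, 2.16], [-1.27, 1.26], [0.24, 2.4], [-1.31, 4.45], [0.19, 1.91], [-2.76, 2.76]. Speed limits (rad/s): [2.39, 2.39, 3.14, 3.14, 3.14, 3.14, 3.14].

## Interface

Orientations are given as a rotation vector (axis times angle).
In Python, from workcell import * gives the robot as it stands. Calls block until the motion is done:
- reach(position, orientation): joint-space move of the TCP to a pose.
- line_to(position, attitude=None, velocity=0.15): straight line of the TCP; attitude=None keeps the orientation; velocity is the mean speed in m/s.
- set_joints(angles): joint-space move.
- command_gripper(opening, f_grip=None): finger opening in m; f_grip is the grip in N (None keeps the last); returns when the fingers have stopped.
- dwell(seconds).
- ik(position, orientation): joint angles nearest the present ones, or None.
- sense(): the state.
- camera(name): name is "scene" or "top" or "wrist"; returns (picture, depth): 384x512x3 uint8, red, green, blue; 384x512 float32, m along the optical axis (not along the pixel's ray), 0 where there is no reading.
- calibration(name): a dict with "fx", "fy", "cx", "cy" (pixels), "k1" (the pictures are not rectified: a ray, as slopes to the right and down, at radius r is drawn at 1 + k1 r^2 times it, then the intrinsics apply), "rvec" (rotation vector, rad) and "tvec" (3), from world to camera coordinates, as OpenCV has them; the wrist camera has in their place "hand_eye" (4x4, takes a point from camera to tool coordinates, whose origin is the TCP and whose axes are the flange's). Camera axes: x right, y down, z forward; pixel columns grow to the right and rows downward; lengths in m; the calibration is good to about 2 mm. A picture is of the moment at which its call begins: read the wrist's pose just before it. calibration takes no time and is no camera call.
A pose or a line that the arm cannot do raises IKError and nothing moves.
- job_done(): hands the job in; it is judged then, once.
The state is a dict: "time": time; "qpos": joint angles; "qvel": joint speeds; "joint_torque": joint torques, N m; "position": TCP position; "tcp_rot": TCP orientation; "wrist_force": force on the tool from outside, world axes, zero at the start; "torque": the same for the moment, N m; "opening": finger opening in m; "grasp_force": force on a finger pad.
Only numpy, scipy, OpenCV 4.12 (cv2) and the standard library are available. Lean on these libraries where they do the work, as an engineer would, in place of code of your own. Each camera call takes 0.05 s, during which the arm holds its last target. There are 200 camera calls.

## Task

At the blood-donation desk, take the yellow file box out of the tightly packed rack by its handle: first tip its top out towards the open front of the rack, clear of the rail over its rear edge, with its foot still in the rack, then draw it up and out. Set it down gently, standing upright in the middle of the green folder, and let go; leave the blue and white boxes standing in their places.

Things in the scene. Friction and masses are not known exactly. Their poses are not given: they have to be found in the camera images.
- yellow_box: Yellow file box, 90 mm deep (x), 46 thick (y), 130 high, 0.35 kg, loose. Origin: centre of underside; z up; -x is the label face, at the rack's open front. Black handle on top: bar 12 thick (y), x -35 to +15, 146 to 164 above the origin, on two posts; pinch it across its thickness. Tip about the front lower edge (x -45, z 0), top towards -x: clears the rail from 8 degrees; at 20 draw it out along its own z.
- blue_box: Blue file box, same size, handle and axes as the yellow; bystander. The row: steel rack, fixed, floor 8 above the table, five such boxes abreast along y, pitch 48 mm, all at one yaw: a grey one fixed at each end, yellow, blue and white loose between in any order. 36 free between handles. Let go when tipped under 30 degrees, a box falls back into the rack.
- white_box: White file box, same size, handle and axes as the yellow; bystander. Rack around each box: front lip 4 mm before it, only 10 above rack floor, open above that; cross rails 4 behind it; a steel rail over the rear of the tops covers each box from x = +29 to +55, underside 22 and top 32 above the box top, so a box lifted straight up strikes it.
- green_folder: Dark green flat folder, 220 mm (x) by 160 (y), 4 thick, fixed lying on the table. Origin: centre of its underside, at table height; its top face is 4 above it; z up.
Not all that is in view belongs to the job. There is more than one size of the yellow_box; the job needs the middle-sized.

How it is judged:
On the way:
1. the yellow box is tipped outward by more than 11.5 degrees while its foot is still in its place in the rack (its origin within 35 mm of the start) (angle between yellow_box's own z axis and vertical above 0.2 rad and distance of yellow_box from where it was at the start of the episode below 0.035 m), for 0.1 s.
At the end, for the whole second after the job is handed in: The yellow box stands upright (within 10 degrees), at rest and released, on the green folder, its centre within 35 mm of the folder's centre, any way round; the blue and white boxes are within 20 mm of where they started and upright within 10 degrees (horizontal distance between yellow_box and green_folder below 0.035 m and z of yellow_box in the frame of green_folder below 0.012 m and angle between each of yellow_box, blue_box, white_box's own z axis and vertical below 0.17 rad and linear speed of yellow_box below 0.02 m/s and distance of each of blue_box, white_box from where it was at the start of the episode below 0.02 m); the robot touches nothing.
It fails at once if the yellow box is dropped or slammed onto the folder (moving at over 0.5 m/s in the last 30 mm above it) (horizontal distance between yellow_box and green_folder below 0.07 m and z of yellow_box in the frame of green_folder below 0.034 m and linear speed of yellow_box above 0.5 m/s).
It fails at once if the blue or white box is pulled more than 40 mm from its place (distance of any of blue_box, white_box from where it was at the start of the episode above 0.04 m).
It also fails if it takes over 51 s, if anything falls off the work surface, if the arm or the gripper's body presses on something with over 40 N, if the wrist force passes 120 N, or if a joint passes its speed limit or range.

## Working session

There is one attempt and no reset: what is moved stays moved. The work goes in short steps, each a Python script; the robot and the scene stay as the last script left them, time stands still between calls to the robot, and variables do not carry over. Pictures are saved under pics/ and viewed, at most 10 in all, crops included, and the job is handed in when it is done.

```bash
mkdir -p pics; ls; cat > h.py <<'E'
from workcell import *
import numpy as np, cv2, pickle
from scipy.spatial.transform import Rotation as R
def snap(n,f):
    s=sense(); p,d=camera(n); c=calibration(n)
    pickle.dump((p,d,c,s),open(f'pics/{f}.pkl','wb')); cv2.imwrite(f'pics/{f}.png',p[:,:,::-1]); return p,d,c,s
def load(f): return pickle.load(open(f'pics/{f}.pkl','rb'))
def cam_pose(c,s):  # world_from_cam
    if 'hand_eye' in c:
        T=np.eye(4);T[:3,:3]=R.from_rotvec(s['tcp_rot']).as_matrix();T[:3,3]=s['position'];return T@np.array(c['hand_eye'])
    T=np.eye(4);T[:3,:3]=R.from_rotvec(np.ravel(c['rvec'])).as_matrix();T[:3,3]=np.ravel(c['tvec']);return np.linalg.inv(T)
def rays(px,c):
    px=np.atleast_2d(px).astype(float)
    K=np.array([[c['fx'],0,c['cx']],[0,c['fy'],c['cy']],[0,0,1.]])
    u=cv2.undistortPoints(px[:,None],K,np.array([c['k1'],0,0,0.]))[:,0]
    return np.c_[u,np.ones(len(u))]
def on_plane(px,z,c,s=None):
    T=cam_pose(c,s); d=rays(px,c)@T[:3,:3].T; o=T[:3,3]
    return o+d*((z-o[2])/d[:,2])[:,None]
def by_depth(px,dep,c,s=None):
    px=np.atleast_2d(px); T=cam_pose(c,s); z=dep[px[:,1].astype(int),px[:,0].astype(int)]
    return (rays(px,c)*z[:,None])@T[:3,:3].T+T[:3,3]
E
python3 - <<'E'
from h import *
for n in('scene','top'):
    p,d,c,s=snap(n,n+'0'); print(n,c)
a=np.hstack([load('top0')[0]]);cv2.imwrite('pics/t.png',cv2.resize(a,(768,576))[:,:,::-1])
a=load('scene0')[0];cv2.imwrite('pics/s.png',cv2.resize(a,(768,576))[:,:,::-1])
print(sense())
E
```

```text
pics
scene {'fx': 365.7971568928942, 'fy': 365.7971568928942, 'cx': 264.47646792250407, 'cy': 189.38959597841801, 'k1': -0.023406041190116925, 'rvec': array([ 1.08895846,  2.58604887, -0.78531604]), 'tvec': array([ 0.4019098 , -0.23604904,  1.05602603])}
top {'fx': 361.72532152248715, 'fy': 361.72532152248715, 'cx': 255.8676340075559, 'cy': 190.9797803948672, 'k1': -0.05776930287297758, 'rvec': array([ 2.17100108, -2.18098505,  0.08609358]), 'tvec': array([-0.02617203,  0.50489209,  0.70320082])}
{'time': 0.1, 'qpos': array([-1.35819032,  0.53707008, -0.00442163,  1.53878082,  0.0026036 ,
        1.06730878, -0.07121824]), 'qvel': array([-0.0006399 , -0.00153318, -0.00129825, -0.00265885,  0.00010598,
        0.00031325, -0.00147916]), 'joint_torque': array([ 3.32623102e-03, -5.72081959e+01,  9.94605795e-01, -2.52230573e+01,
       -5.60410938e-02,  1.34644247e-02,  2.48698052e-05]), 'position': array([0.17874361, 0.62429763, 0.20203754]), 'tcp_rot': array([-4.36454554e-01, -3.11103522e+00,  2.44847887e-03]), 'wrist_force': array([ 0.09333387, -0.47222608, -0.07196582]), 'torque': array([-0.04530613, -0.02370792, -0.05900724]), 'grasp_force': 0.0, 'opening': 0.0877661965462891}
```

View pics/t.png

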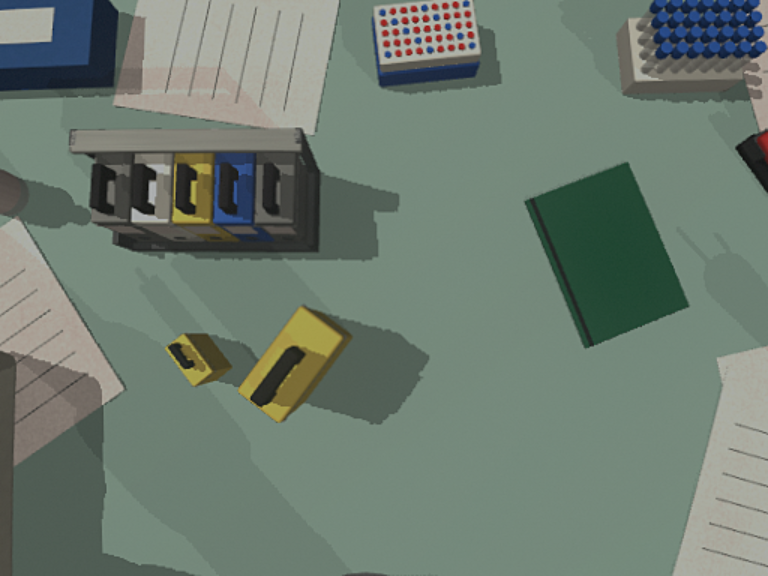

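View pics/s.png

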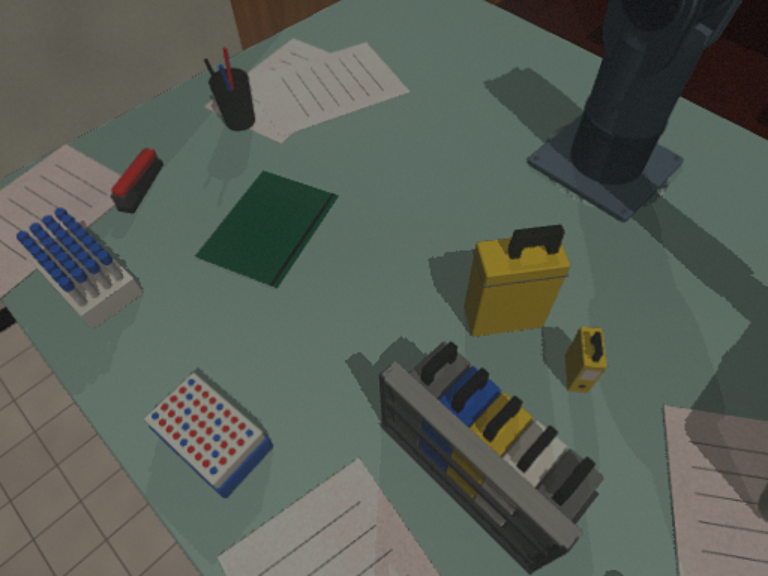

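The top view (768x576 scale) has three things that could be taken for the yellow box:
- a small yellow box at (198,358)
- a large yellow box at (295,362)
- the one in the rack at (192,188), between white and blue

The description picks the one in the rack. The green folder is at (607,255). The rail runs along the far side of the rack, so the open front faces the robot.

```bash
cat > m.py <<'E'
from h import *
p,d,c,s=load('top0')
H,W=d.shape
v,u=np.mgrid[0:H,0:W]; px=np.c_[u.ravel(),v.ravel()]
P=by_depth(px,d,c).reshape(H,W,3); ok=d>0
print('table z',np.median(P[300:330,200:300,2]))
hsv=cv2.cvtColor(p,cv2.COLOR_RGB2HSV)
# handles: height 0.16-0.185 in rack region, dark
m=((P[...,2]>.16)&(P[...,2]<.185)&ok&(hsv[...,2]<70)); m[:, 210:]=0; m[:95]=0; m[170:]=0
n,l,st,ce=cv2.connectedComponentsWithStats(m.astype(np.uint8))
for i in range(1,n):
    if st[i,4]<25: continue
    pp=np.argwhere(l==i)[:,::-1]; z=np.median(P[l==i][:,2])
    q=on_plane(pp,.172,c); r=cv2.minAreaRect((q[:,:2]*1000).astype(np.float32))
    print('handle',ce[i].round(1),st[i,4],'z',z.round(4),'rect',np.round(r[0],1),np.round(r[1],1),round(r[2],1),'depthmean',P[l==i].mean(0).round(4))
# yellow regions
for name,lo,hi in(('y',(20,90,80),(35,255,255)),('g',(50,90,20),(90,255,120))):
    m=cv2.inRange(hsv,lo,hi); n,l,st,ce=cv2.connectedComponentsWithStats(m)
    for i in range(1,n):
        if st[i,4]<150: continue
        print(name,ce[i].round(1),st[i],'z90',np.percentile(P[l==i][:,2],80).round(3))
        z=.004 if name=='g' else .138
        q=on_plane(np.argwhere(l==i)[:,::-1],z,c); r=cv2.minAreaRect((q[:,:2]*1000).astype(np.float32)); print('   ',np.round(r[0],1),np.round(r[1],1),round(r[2],1), np.round(cv2.boxPoints(r)).tolist())
# rail top z 0.170
m=((P[...,2]>.155)&(P[...,2]<.19)&ok&(hsv[...,2]>=70)&(hsv[...,1]<60)); m[:,230:]=0;m[110:]=0
q=on_plane(np.argwhere(m)[:,::-1],.170,c); r=cv2.minAreaRect((q[:,:2]*1000).astype(np.float32)); print('rail',np.round(r[0],1),np.round(r[1],1),round(r[2],1),np.round(cv2.boxPoints(r)).tolist(),np.median(P[m][:,2]))
cv2.imwrite('pics/crop.png',cv2.resize(p[75:180,30:230],(800,420),interpolation=cv2.INTER_CUBIC)[:,:,::-1])
E
python3 m.py
```

```text
table z -0.001089954019896311
handle [188.4 100.4] 37 z 0.1643 rect [639.9  83.1] [ 9.9 49.9] 11.0 depthmean [0.6432 0.0815 0.1646]
handle [120.9 101. ] 98 z 0.1647 rect [640.6 192.3] [160.9   1.9] 89.0 depthmean [0.6439 0.1946 0.1647]
handle [ 65.2 124.1] 291 z 0.1705 rect [604.3 283.8] [50.8 17.5] 0.1 depthmean [0.6048 0.2856 0.1691]
handle [ 92.9 123.7] 285 z 0.1706 rect [603.5 236.5] [17.1 50.3] 89.2 depthmean [0.6045 0.2382 0.1696]
handle [121.6 124. ] 284 z 0.1708 rect [602.8 188.9] [16.1 50.1] 89.3 depthmean [0.6033 0.19   0.1695]
handle [150.1 124.1] 255 z 0.1707 rect [602.2 142.2] [50.4 13.2] 1.6 depthmean [0.6024 0.1427 0.1697]
handle [179.2 124.5] 265 z 0.1707 rect [600.8  94.7] [51.5 13. ] 1.0 depthmean [0.6011 0.0949 0.17  ]
y [130.1 125.1] [114 102  29  48 857] z90 0.138
    [609.6 189.3] [49.2 82.9] 89.2 [[568.0, 165.0], [651.0, 164.0], [651.0, 213.0], [569.0, 214.0]]
y [197. 241.] [ 158  204   77   78 2301] z90 0.166
    [409.2  71.8] [ 68.1 123.6] 52.9 [[339.0, 82.0], [438.0, 7.0], [479.0, 62.0], [380.0, 136.0]]
y [129.5 241.6] [110 223  45  35 494] z90 0.087
    [416.1 180.1] [65.8 46. ] 39.3 [[376.0, 177.0], [405.0, 141.0], [456.0, 183.0], [427.0, 219.0]]
g [407.  168.3] [ 356  108  103  122 7126] z90 0.004
    [ 553.9 -343.1] [218.8 146.7] 20.9 [[425.0, -314.0], [478.0, -451.0], [682.0, -372.0], [630.0, -236.0]]
g [371.2 181.9] [350 133  43  99 369] z90 0.004
    [ 524.2 -266.6] [218.    7.7] 21.0 [[421.0, -302.0], [424.0, -309.0], [627.0, -231.0], [625.0, -224.0]]
rail [649.  190.3] [263.5  40. ] 89.3 [[627.0, 59.0], [667.0, 58.0], [671.0, 322.0], [631.0, 322.0]] 0.16922788815887357
```

View pics/crop.png

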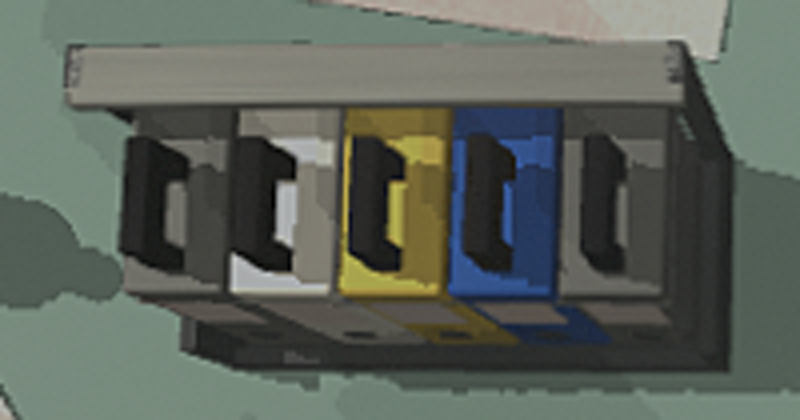

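The crop confirms the choice: the yellow box sits in the middle slot, with its handle at crop (375,200), white to its left, blue to its right and the rail behind. The heights agree with the description (handle top 0.171, box top 0.138, rail 0.169), as do the bar length of 50 mm and the pitch of 47.8 mm. The box origin is about (0.613, 0.1905, 0.008) with yaw about -1°, and the folder centre is about (0.5515, -0.337). Next I move above the box and check from close up.

```bash
cat >> h.py <<'E'
YAW=np.deg2rad(-1.0); O=np.array([.6128,.1905,.008])
def pose(o,th=0,lift=0,yaw=YAW,g=(-.010,0,.138)):
    """TCP pose for box whose foot-edge pivot stays put at tilt th (rad), drawn out by lift along its own z"""
    B0=R.from_euler('z',yaw); B=B0*R.from_euler('y',-th); e=np.array([-.045,0,0])
    p=o+B0.apply(e)+B.apply(np.array(g)-e+[0,0,lift])
    return p,(B*R.from_matrix(np.diag([-1.,1,-1]))).as_rotvec()
E
python3 - <<'E'
from h import *
for th,l in((0,0),(0,.14),(20,0),(20,.2)):
    p,r=pose(O,np.deg2rad(th),l); print(th,l,p.round(3),ik(p,r))
p,r=pose(np.array([.5515,-.337,.004]));print(ik(p,r)); print(ik(p+[0,0,.25],r))
s=sense(); line_to(s['position']+[0,0,.12],velocity=.2)
command_gripper(.030,20)
p,r=pose(O,0,.11); reach(p,r); print(sense()['time'],sense()['position'],p)
pic,d,c,s=snap('wrist','w1')
cv2.imwrite('pics/w1b.png',cv2.resize(pic,(768,576))[:,:,::-1])
print(c['hand_eye'])
E
```

```text
0 0 [0.603 0.191 0.146] [-0.49233618  0.57071921  0.16308774  1.6444302  -0.10920666  0.93535571
  1.26358707]
0 0.14 [0.603 0.191 0.286] [-0.53632793  0.43887093  0.22591102  1.50324955 -0.10186636  1.21100673
  1.25811604]
20 0 [0.553 0.192 0.15 ] [-0.69975272  0.34758837  0.21587135  2.07517272  0.23839435  0.43313266
  0.84385268]
20 0.2 [0.485 0.193 0.338] [-0.94650457 -0.02512857  0.33790958  1.99291127  0.26845837  0.90291412
  0.80753757]
[-0.04768546  0.72294188  0.81646304  1.65811363 -0.59816629  1.02777157
  2.51771924]
[-0.19555644  0.61664676  1.18623837  1.35036555 -0.56612293  1.5374692
  2.48925444]
3.9917 [0.60244736 0.19214168 0.25601839] [0.60280152 0.19067452 0.256     ]
[[ 6.17052765e-04 -9.50763754e-01 -3.09915962e-01  8.24229776e-02]
 [ 9.99999077e-01  2.11562890e-04  1.34199563e-03 -1.91653854e-03]
 [-1.21035409e-03 -3.09916504e-01  9.50763007e-01 -1.82451969e-01]
 [ 0.00000000e+00  0.00000000e+00  0.00000000e+00  1.00000000e+00]]
```

View pics/w1b.png

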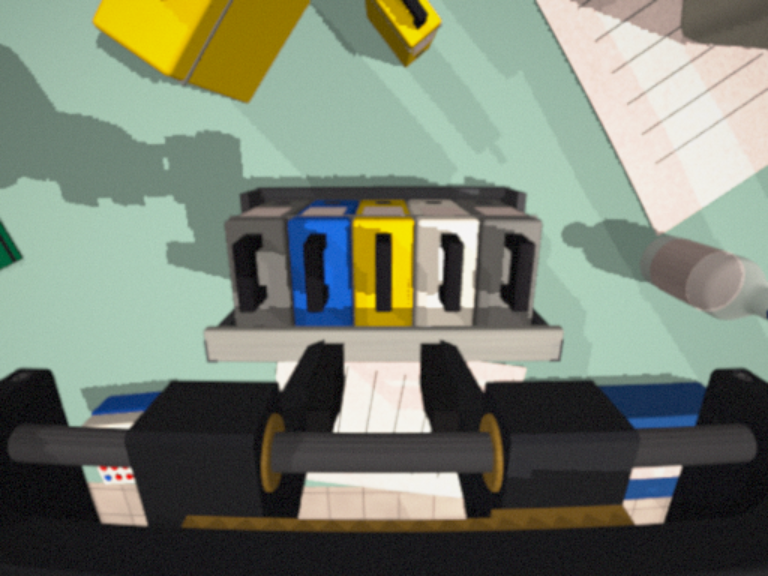

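The wrist view shows the yellow handle seen straight on at (383,272), blue to its left and white to its right, with the fingers at columns 320 and 445 on either side. Next I refine the handle position from this view.

```bash
python3 - <<'E'
from h import *
p,d,c,s=load('w1')
hsv=cv2.cvtColor(p,cv2.COLOR_RGB2HSV); print(s['position'])
v,u=np.mgrid[0:384,0:512]; P=by_depth(np.c_[u.ravel(),v.ravel()],d,c,s).reshape(384,512,3)
m=(hsv[...,2]<75)&(P[...,2]>.158)&(P[...,2]<.185)&(v<216)&(v>130)
n,l,st,ce=cv2.connectedComponentsWithStats(m.astype(np.uint8))
for i in range(1,n):
    if st[i,4]<80: continue
    q=on_plane(np.argwhere(l==i)[:,::-1],.172,c,s); r=cv2.minAreaRect((q[:,:2]*1000).astype(np.float32))
    print(ce[i].round(1),st[i,4],np.median(P[l==i][:,2]).round(4),np.round(r[0],1),np.round(r[1],1),round(r[2],1), (q.min(0)*1000).round(1),(q.max(0)*1000).round(1))
m=cv2.inRange(hsv,(20,90,80),(35,255,255))>0; m&=(v>130)&(P[...,2]>.13)
q=on_plane(np.argwhere(m)[:,::-1],.138,c,s); r=cv2.minAreaRect((q[:,:2]*1000).astype(np.float32));print(r)
s=sense();print(s['position'],s['tcp_rot'],s['time'])
E
```

```text
[0.60244736 0.19214168 0.25601839]
[163.8 182.8] 692 0.1718 [599.1  98.5] [15.5 51.2] 89.4 [573.5  90.5 172. ] [624.8 106.5 172. ]
[209.4 182.8] 589 0.1721 [599.9 145.3] [13.3 51. ] 89.5 [574.4 138.7 172. ] [625.4 152.2 172. ]
[255.3 182.4] 457 0.1724 [600.6 192. ] [ 9.4 50.9] 89.1 [575.1 186.9 172. ] [626.1 196.7 172. ]
[301.  182.4] 538 0.1723 [601.3 238.2] [51.2 11.9] 0.4 [575.8 232.2 172. ] [626.9 244.3 172. ]
[346.4 182.7] 698 0.1722 [601.6 284.7] [15.7 52.4] 89.4 [575.3 276.8 172. ] [627.8 292.6 172. ]
((713.6106567382812, 218.9063262939453), (443.10626220703125, 319.12646484375), 89.11138916015625)
[0.60245285 0.19209787 0.25601098] [-2.44895543e-02 -3.14136025e+00 -9.45032749e-04] 4.0417
```

The wrist and top views agree within 2 mm, and the TCP is already centred on the bar (y 0.1921 against 0.192). Next I descend, grip and tip.

```bash
sed -i 's/O=np.array(.*/O=np.array([.6115,.1905,.008])/' h.py
cat >> h.py <<'E'
def st(t=''):
    s=sense(); print(t,round(s['time'],2),s['position'].round(4),'F',s['wrist_force'].round(1),'T',s['torque'].round(2),'op',round(s['opening'],4),'g',round(s['grasp_force'],1)); return s
E
python3 - <<'E'
from h import *
st()
p,r=pose(O,0,.03); line_to(p,r,.12)
p,r=pose(O); line_to(p,r,.06); st('down')
command_gripper(.008,40); s=st('grip')
if .009<s['opening']<.016:
    for th in (4,8,12,16,20):
        p,r=pose(O,np.deg2rad(th)); line_to(p,r,.06); s=st(th)
        if np.linalg.norm(s['wrist_force'])>40: break
    pic,d,c,_=snap('scene','s1'); 
    snap('wrist','w2')
    a=pic[180:384,200:440]; b=load('w2')[0][60:264,136:376]
    cv2.imwrite('pics/s1c.png',cv2.resize(np.hstack([a,b]),(800,340))[:,:,::-1])
E
```

```text
4.04 [0.6025 0.1921 0.256 ] F [-0.4  0.9  0. ] T [-0.   -0.01 -0.  ] op 0.0299 g 0.0
down 5.51 [0.6015 0.1907 0.1459] F [ 0.7 -0.2 -0.3] T [ 0.05  0.04 -0.  ] op 0.0306 g 0.0
grip 6.02 [0.6015 0.1907 0.1461] F [-0.6 -0.3  0.6] T [0.02 0.01 0.07] op 0.008 g 0.0
```

```bash
python3 - <<'E'
from h import *
st()
a=snap('scene','s1')[0][180:384,200:440]; b=snap('wrist','w2')[0][100:304,136:376]
cv2.imwrite('pics/s1c.png',cv2.resize(np.hstack([a,b]),(800,340))[:,:,::-1])
E
```

```text
6.02 [0.6015 0.1907 0.1461] F [-0.6 -0.3  0.6] T [0.02 0.01 0.07] op 0.008 g 0.0
```

View pics/s1c.png

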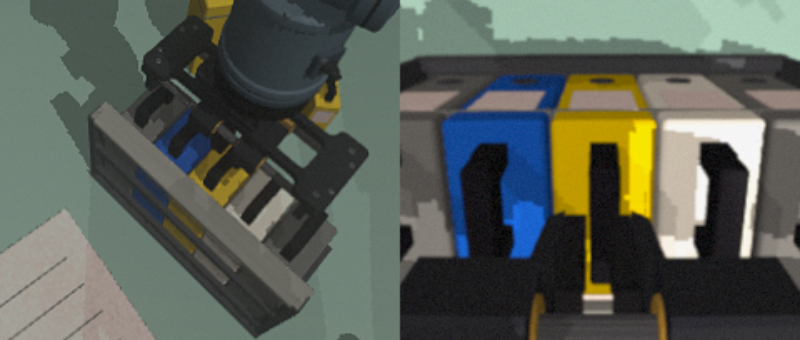

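The right half (wrist view) shows the bar at crop (603,210) between the two fingers at (565,255) and (635,255). It seems to lie between them, but the reported opening is 8 mm with no force. I close further and look at the readings.

```bash
python3 - <<'E'
from h import *
command_gripper(.0,40); st('close')
dwell(.3); st()
b=snap('wrist','w3')[0][190:310,200:320]
cv2.imwrite('pics/w3c.png',cv2.resize(np.hstack([load('w2')[0][190:310,200:320],b]),(800,400),interpolation=cv2.INTER_CUBIC)[:,:,::-1])
E
```

```text
close 6.42 [0.6015 0.1907 0.146 ] F [-0.5 -0.7  0. ] T [-0.01 -0.01 -0.01] op 0.0002 g 0.0
 6.72 [0.6015 0.1907 0.146 ] F [-0.4  0.8 -0.8] T [ 0.02 -0.05 -0.02] op 0.0001 g 0.0
```

View pics/w3c.png

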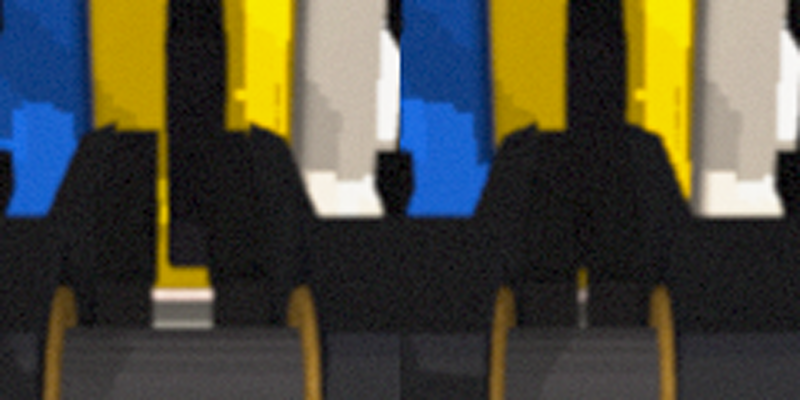

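The right half (fingers shut) shows the fingers closed together at (580,200) over the bar, so the tips are above it. I measure the fingertips and bar by depth.

```bash
python3 - <<'E'
from h import *
p,d,c,s=load('w3')
he=np.array(c['hand_eye'])
for lab,col in(('centre',256),('finger',248),('fing2',264),('yellowtop',236)):
  print(lab)
  for row in range(170,300,8):
    px=np.array([[col,row]]); z=d[row,col]
    w=by_depth(px,d,c,s)[0]; t=he[:3,:3]@(rays(px,c)[0]*z)+he[:3,3]
    print(row,z.round(4),'world',w.round(4),'tool',t.round(4),p[row,col])
E
```

```text
centre
170 0.1994 world [0.5674 0.1909 0.1345] tool [ 0.0341 -0.0004  0.0115] [150 118   0]
178 0.1979 world [0.5725 0.1908 0.1377] tool [ 0.029  -0.0004  0.0083] [191 152   0]
186 0.1961 world [0.5775 0.1907 0.1413] tool [ 0.024  -0.0004  0.0047] [48 43  8]
194 0.1793 world [0.5774 0.1906 0.1589] tool [ 0.0241 -0.0006 -0.0129] [12 16 15]
202 0.1675 world [0.5783 0.1905 0.1715] tool [ 0.0232 -0.0006 -0.0255] [27 25 24]
210 0.1678 world [0.583  0.1904 0.1728] tool [ 0.0185 -0.0006 -0.0268] [20 17 19]
218 0.1709 world [0.5889 0.1903 0.1715] tool [ 0.0126 -0.0006 -0.0255] [18 20 22]
226 0.1717 world [0.594  0.1902 0.1723] tool [ 0.0075 -0.0006 -0.0263] [18 23 17]
234 0.1546 world [0.5909 0.1901 0.1893] tool [ 0.0106 -0.0007 -0.0433] [ 9  6 18]
242 0.1454 world [0.5906 0.1901 0.1989] tool [ 0.0108 -0.0008 -0.0529] [31 28 32]
250 0.1417 world [0.5928 0.19   0.2034] tool [ 0.0087 -0.0008 -0.0574] [18 15 10]
258 0.143 world [0.5975 0.1899 0.2036] tool [ 0.004  -0.0008 -0.0576] [23 26 19]
266 0.1235 world [0.5902 0.1899 0.2218] tool [ 0.0112 -0.001  -0.0758] [18 20 23]
274 0.1181 world [0.59
[... 3851 characters left out ...]
7] tool [ 0.0119 -0.0119 -0.0457] [28 27 29]
242 0.1422 world [0.5889 0.1797 0.2017] tool [ 0.0124 -0.0112 -0.0557] [26 23 24]
250 0.1347 world [0.589  0.1802 0.2096] tool [ 0.0123 -0.0107 -0.0636] [28 26 30]
258 0.1313 world [0.5909 0.1803 0.2138] tool [ 0.0104 -0.0105 -0.0678] [27 25 29]
266 0.1223 world [0.5894 0.181  0.2228] tool [ 0.0119 -0.0099 -0.0768] [26 29 32]
274 0.1158 world [0.589  0.1814 0.2295] tool [ 0.0124 -0.0095 -0.0835] [27 19 26]
282 0.1124 world [0.5901 0.1816 0.2334] tool [ 0.0113 -0.0093 -0.0874] [19 17 21]
290 0.0818 world [0.5731 0.1839 0.2601] tool [ 0.0283 -0.0073 -0.1141] [40 35 42]
298 0.0798 world [0.574  0.184  0.2625] tool [ 0.0274 -0.0072 -0.1165] [54 51 54]
```

The depth readings give the bar top at 0.172 (as expected), but the fingertips at about z 0.187. So the true tips lie about 41 mm behind the reported TCP. I reopen, descend the rest of the way in small force-checked steps, and grip.

```bash
python3 - <<'E'
from h import *
command_gripper(.030,40)
s0=st('open')
for dz in (.012,.020,.026,.031,.035,.038,.040):
    p,r=pose(O); line_to(p-[0,0,dz],r,.05); s=st(dz)
    if abs(s['wrist_force'][2]-s0['wrist_force'][2])>4: print('contact'); break
command_gripper(.004,40); s=st('grip')
E
```

```text
open 7.37 [0.6015 0.1907 0.146 ] F [-0.5  0.9 -0.8] T [ 0.02 -0.03 -0.02] op 0.03 g 0.0
0.012 7.76 [0.6011 0.1906 0.1334] F [-0.4 -0.1  1.1] T [0.01 0.02 0.04] op 0.0301 g 0.0
0.02 8.07 [0.6012 0.1905 0.1255] F [-0.3  1.1 -1. ] T [ 0.09 -0.02 -0.01] op 0.03 g 0.0
0.026 8.33 [0.6012 0.1906 0.1196] F [-0.5  0.3  0.7] T [ 0.05 -0.02  0.01] op 0.0296 g 0.0
0.031 8.58 [0.6012 0.1906 0.1146] F [ 0.2  0.3 -0.6] T [-0.01 -0.01  0.04] op 0.0303 g 0.0
0.035 8.83 [0.6013 0.1906 0.1107] F [-0.6  0.2 -0. ] T [-0.03 -0.03  0.02] op 0.0301 g 0.0
0.038 9.08 [0.6014 0.1906 0.1078] F [ 0.3 -0.3  0.7] T [0.02 0.03 0.  ] op 0.0301 g 0.0
0.04 9.33 [0.6014 0.1906 0.1059] F [-0.1  0.2 -0.3] T [ 0.02 -0.    0.02] op 0.03 g 0.0
grip 9.76 [0.6016 0.1911 0.1061] F [0.2 2.4 1.4] T [ 0.28 -0.07  0.06] op 0.0113 g 40.0
```

The bar is gripped (opening 11.3 mm, 40 N), which confirms the 41 mm offset. Next I tip the box.

```bash
sed -i 's/g=(-.010,0,.138)/g=(-.010,0,.098)/' h.py
python3 - <<'E'
from h import *
for th in (3,6,9,12,15,18,20):
    p,r=pose(O,np.deg2rad(th)); line_to(p,r,.05); s=st(th)
    if np.linalg.norm(s['wrist_force'])>35: print('STOP'); break
dwell(.2)
a=snap('scene','s2')[0][150:384,200:440]; b=snap('wrist','w4')[0][60:294,136:376]
cv2.imwrite('pics/s2c.png',cv2.resize(np.hstack([a,b]),(800,390))[:,:,::-1])
E
```

```text
3 10.02 [0.595  0.1909 0.1074] F [ 0.5  0.8 -4.1] T [0.04 0.18 0.04] op 0.0111 g 40.0
6 10.28 [0.5902 0.1909 0.1088] F [ 0.  1. -4.] T [ 0.14  0.33 -0.  ] op 0.011 g 40.0
9 10.53 [0.5852 0.191  0.1099] F [-0.7  1.  -4.7] T [ 0.15  0.34 -0.  ] op 0.0112 g 40.0
12 10.79 [0.58   0.1911 0.1108] F [ 1.1 -1.3 -4.4] T [ 0.06  0.39 -0.01] op 0.0115 g 40.0
15 11.05 [0.5748 0.1912 0.1115] F [ 0.6  0.2 -4.3] T [0.06 0.4  0.01] op 0.0111 g 40.0
18 11.31 [0.5695 0.1913 0.1119] F [ 1.5  0.6 -3.8] T [0.06 0.4  0.  ] op 0.0111 g 40.0
20 11.56 [0.5661 0.1913 0.1121] F [ 0.8  0.  -3.8] T [0.12 0.46 0.03] op 0.011 g 40.0
```

View pics/s2c.png

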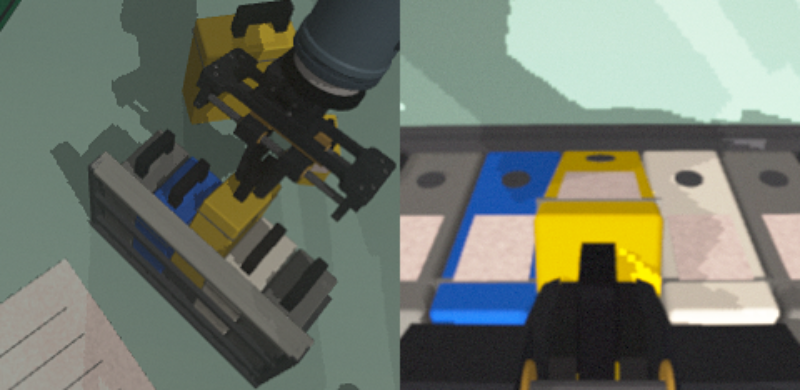

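The box is tipped out at s2c (230,215) and held by the fingers, the neighbours have not moved, and the forces are light (about the box's weight). I verify the tilt by depth, then draw the box out.

```bash
cat >> h.py <<'E'
def boxtilt(f,rows=(0,384)):
    p,d,c,s=load(f); hsv=cv2.cvtColor(p,cv2.COLOR_RGB2HSV)
    m=cv2.inRange(hsv,(20,90,60),(35,255,255))>0
    v,u=np.nonzero(m); P=by_depth(np.c_[u,v],d,c,s); he=np.array(c['hand_eye'])
    Q=(P-s['position'])@R.from_rotvec(s['tcp_rot']).as_matrix()
    k=(np.abs(Q[:,1])<.026)&(Q[:,2]>-.06+.02)&(Q[:,2]<-.02)&(np.abs(Q[:,0])<.036)
    Q=Q[k]; A=np.c_[Q[:,0],Q[:,1],np.ones(len(Q))]; co,*_=np.linalg.lstsq(A,Q[:,2],rcond=None)
    print('top plane in tool: slope x,y deg',np.rad2deg(np.arctan(co[:2])).round(2),'z0',co[2].round(4),len(Q))
E
python3 - <<'E'
from h import *
boxtilt('w4')
th=np.deg2rad(20); st()
for l in (.02,.05,.09,.14,.20):
    p,r=pose(O,th,l); line_to(p,r,.08 if l<.1 else .15); s=st(l)
    if np.linalg.norm(s['wrist_force'])>30 or s['opening']<.009: print('STOP'); break
snap('wrist','w5'); boxtilt('w5'); snap('top','t2')
p,r=pose(np.array([.58,.19,.22])); print(p,ik(p,r)); p,r=pose(np.array([.5515,-.337,.22])); print(p,ik(p,r))
E
```

```text
top plane in tool: slope x,y deg [ 8.22 -0.63] z0 -0.0358 3121
 11.86 [0.5664 0.1912 0.1123] F [ 1.6  0.1 -4.1] T [ 0.04  0.49 -0.01] op 0.011 g 40.0
0.02 12.26 [0.5588 0.1916 0.1313] F [-0.3  0.1 -5. ] T [0.08 0.86 0.  ] op 0.0113 g 40.0
0.05 12.78 [0.5487 0.1918 0.1592] F [-0.8 -0.3 -3.8] T [0.07 0.8  0.03] op 0.0111 g 40.0
0.09 13.43 [0.5349 0.1919 0.1965] F [ 0.2  0.2 -4.3] T [-0.    0.84 -0.  ] op 0.0113 g 40.0
0.14 13.92 [0.5178 0.1922 0.2431] F [ 0.2  0.7 -4.8] T [0.01 0.88 0.05] op 0.0114 g 40.0
0.2 14.47 [0.4971 0.1922 0.2989] F [-0.1  0.  -4.5] T [ 0.01  0.87 -0.08] op 0.0114 g 40.0
top plane in tool: slope x,y deg [ 8.28 -0.52] z0 -0.0362 3208
[0.57000152 0.19017452 0.318     ] [-0.95300468  0.43247876  0.78586433  1.56670462 -0.31526024  1.27394698
  1.43309147]
[ 0.54150152 -0.33682548  0.318     ] [-0.14269243  0.58987609  1.00637141  1.47112202 -0.50186401  1.35575377
  2.44694604]
```

The fit suggests the box may sit about 8° differently from the tool. I check it on the saved data with a cleaner profile.

```bash
python3 - <<'E'
from h import *
for f in('w3','w4','w5'):
    p,d,c,s=load(f); hsv=cv2.cvtColor(p,cv2.COLOR_RGB2HSV)
    m=cv2.inRange(hsv,(20,90,40),(35,255,255))>0
    v,u=np.nonzero(m); P=by_depth(np.c_[u,v],d,c,s)
    Q=(P-s['position'])@R.from_rotvec(s['tcp_rot']).as_matrix()
    k=(np.abs(np.abs(Q[:,1])-.014)<.008); Q=Q[k]
    print(f,R.from_rotvec(s['tcp_rot']).as_matrix()[:,2].round(3))
    for x in np.arange(-.02,.066,.006):
        q=Q[(np.abs(Q[:,0]-x)<.003)]
        if len(q)>8: print(x.round(3),np.percentile(q[:,2],[10,50,90]).round(4),len(q))
E
```

```text
w3 [ 0.  0. -1.]
-0.02 [0.0066 0.0076 0.0083] 17
-0.014 [0.0069 0.0077 0.0088] 55
-0.008 [0.0067 0.0075 0.0083] 241
-0.002 [0.0068 0.0076 0.0084] 271
0.004 [0.0067 0.0075 0.0084] 282
0.01 [-0.0451  0.0072  0.0082] 388
0.016 [-0.1259  0.0073  0.0082] 389
0.022 [-0.1284  0.0064  0.008 ] 642
0.028 [0.0056 0.0074 0.0082] 393
0.034 [0.0079 0.0253 0.1149] 873
w4 [ 0.342 -0.006 -0.94 ]
0.004 [-0.0814 -0.0329 -0.0312] 27
0.01 [-0.0393 -0.0334 -0.0325] 384
0.016 [-0.1258 -0.0335 -0.0326] 517
0.022 [-0.1281 -0.0337 -0.0327] 661
0.028 [-0.0352 -0.0335 -0.0327] 562
0.034 [-0.033  -0.0168  0.0679] 1400
w5 [ 0.341 -0.007 -0.94 ]
0.004 [-0.0814 -0.0332 -0.0312] 25
0.01 [-0.0403 -0.0337 -0.0328] 374
0.016 [-0.1271 -0.0339 -0.033 ] 551
0.022 [-0.1288 -0.0343 -0.0332] 718
0.028 [-0.1179 -0.0342 -0.0333] 617
0.034 [-0.0341 -0.0237  0.0377] 1237
0.04 [0.0533 0.0693 0.0878] 308
```

Leaving out the outliers, the top plane is flat in the tool frame (z -0.034, slope under 1°). So the box is rigid in the grip, tilted 20°, and its foot is about 96 mm below the TCP. Next I upright it and carry it over.

```bash
python3 - <<'E'
from h import *
p,r=pose(np.array([.575,.19,.225])); line_to(p,r,.15); s=st('up')
F=np.array([.5515,-.337,0]); yw=np.deg2rad(-30)
p,r=pose(F+[0,0,.225],yaw=yw); print(ik(p,r))
line_to(p,r,.2); s=st('over'); print(p)
p,r=pose(F+[0,0,.045],yaw=yw); line_to(p,r,.12); dwell(.2); s=st('low'); print(p, R.from_rotvec(s['tcp_rot']).as_matrix()[:,2].round(4))
snap('top','t3'); a=load('t3')[0][80:272,280:480]; b=snap('wrist','w6')[0][:,:400]
cv2.imwrite('pics/t3c.png',np.hstack([cv2.resize(a,(400,384)),b])[:,:,::-1])
E
```

```text
up 15.34 [0.5644 0.19   0.3218] F [-0.9  0.5 -4.9] T [ 0.02  0.06 -0.  ] op 0.0111 g 40.0
[-0.19563035  0.63004023  1.11075532  1.46980591 -0.56636564  1.39103887
  1.98546469]
over 18.11 [ 0.5432 -0.3312  0.323 ] F [-0.3  0.1 -4. ] T [0.   0.08 0.06] op 0.0112 g 40.0
[ 0.54283975 -0.332       0.323     ]
low 19.96 [ 0.5431 -0.3321  0.1434] F [ 0.4 -0.5 -4.2] T [0.   0.08 0.03] op 0.0112 g 40.0
[ 0.54283975 -0.332       0.143     ] [ 7.e-04 -2.e-04 -1.e+00]
```

View pics/t3c.png

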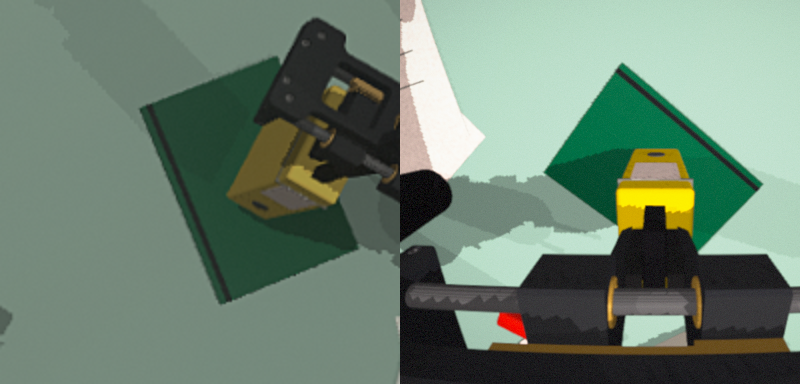

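The box hangs upright over the folder's middle: at (280,180) in the left half, and at (655,210) in the wrist half with the folder all round it. Next I lower it to contact, release, retreat and check.

```bash
python3 - <<'E'
from h import *
p=sense()['position'].copy(); F=np.array([.5515,-.337,0]); t,r=pose(F,yaw=np.deg2rad(-30))
z=.108; line_to([t[0],t[1],z],r,.05); s=st('near'); f0=s['wrist_force'][2]
while z>.093:
    z-=.0015; line_to([t[0],t[1],z],r,.02); dwell(.1)
    f=np.mean([sense()['wrist_force'][2] for _ in range(3)])
    if f>-1.5: break
s=st('touch'); 
command_gripper(.030); dwell(.2); st('rel')
line_to([t[0],t[1],z+.12],r,.1); st('up')
b=snap('wrist','w7')[0]; a=snap('scene','s3')[0]; snap('top','t4')
cv2.imwrite('pics/f.png',np.hstack([cv2.resize(b,(400,300)),cv2.resize(a,(400,300))])[:,:,::-1])
E
```

```text
near 20.91 [ 0.543  -0.3323  0.1083] F [ 0.4 -0.1 -3.8] T [-0.04  0.11 -0.05] op 0.0112 g 40.0
touch 22.31 [ 0.543  -0.332   0.1025] F [-2.3  3.3  3. ] T [0.45 0.45 0.  ] op 0.011 g 40.0
rel 22.98 [ 0.5429 -0.332   0.102 ] F [-0.   0.2 -0.5] T [-0.    0.04  0.02] op 0.0301 g 0.0
up 24.32 [ 0.5425 -0.3317  0.2213] F [ 1.2 -0.7  0.7] T [-0.01 -0.03 -0.01] op 0.0301 g 0.0
```

View pics/f.png

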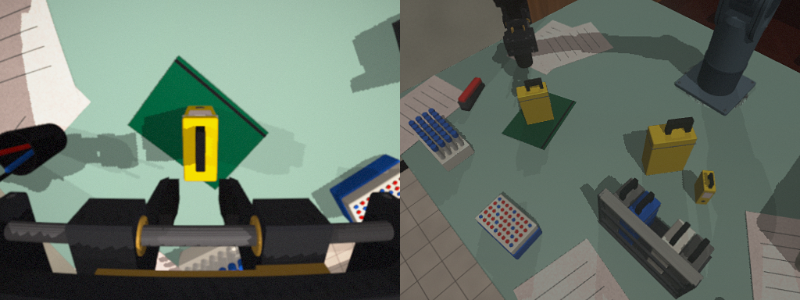

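The box stands on the folder, at (200,145) in the left half and (535,100) in the right half, and blue and white stand in the rack. I check the numbers, then hand in.

```bash
python3 - <<'E'
from h import *
p,d,c,s=load('w7'); hsv=cv2.cvtColor(p,cv2.COLOR_RGB2HSV); v,u=np.mgrid[0:384,0:512]
P=by_depth(np.c_[u.ravel(),v.ravel()],d,c,s).reshape(384,512,3)
m=(cv2.inRange(hsv,(20,90,60),(35,255,255))>0)&(np.abs(P[...,2]-.134)<.006)
q=P[m]; r=cv2.minAreaRect((q[:,:2]*1000).astype(np.float32)); co=np.linalg.lstsq(np.c_[q[:,:2],np.ones(len(q))],q[:,2],rcond=None)[0]
print('box top centre',r,'z',np.median(q[:,2]),'tilt deg',np.rad2deg(co[:2]).round(1))
m=cv2.inRange(hsv,(65,120,20),(88,255,160)); m[(np.abs(P[...,2]-.004)>.008)]=0
n,l,stt,ce=cv2.connectedComponentsWithStats(m); i=1+np.argmax(stt[1:,4])
q=on_plane(np.argwhere(l==i)[:,::-1],.004,c,s); print('folder',cv2.minAreaRect((q[:,:2]*1000).astype(np.float32)))
def masks(f):
    p,d,c,s=load(f); h=cv2.cvtColor(p,cv2.COLOR_RGB2HSV); P=by_depth(np.c_[u.ravel(),v.ravel()],d,c).reshape(384,512,3)
    k=(h[...,2]<70)&(np.abs(P[...,2]-.171)<.008)&(u<210)&(v>105)&(v<170)
    n,l,st_,ce=cv2.connectedComponentsWithStats(k.astype(np.uint8)); return [ce[j].round(1).tolist() for j in range(1,n) if st_[j,4]>60]
print(masks('top0'));print(masks('t4'))
E
```

```text
box top centre ((551.04833984375, -336.90753173828125), (45.975990295410156, 89.18199157714844), 60.23653793334961) z 0.13437268763791077 tilt deg [ 0.1 -0.2]
folder ((550.9990844726562, -343.6537170410156), (218.09877014160156, 147.42201232910156), 21.173933029174805)
[[64.7, 123.8], [92.6, 123.6], [121.2, 123.8], [149.8, 124.0], [179.0, 124.1]]
[[64.7, 123.8], [92.6, 123.4], [150.0, 123.9], [179.0, 124.2]]
```

The box is centred to within about 3 mm, upright, with its top at 0.134 as expected, and its neighbours have not moved.

```bash
python3 -c "
from workcell import *
print(job_done())"
```

```text
the job is handed in; nothing more can be done
None
```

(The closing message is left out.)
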